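# Close the stall gate and bar it with its turn-button

## Task

Close up the display shelf: with a fingertip push the low wooden gate gently shut, without slamming it, until it is flush in the fence. Then, still with one finger, push the upright red turn-button on its post over until it lies level across the front of the gate, fully home on its stop nail, and take the hand away. Pinch and lift nothing, and do not disturb any of the clay toys or the hanging bell.

Things in the scene. Friction and masses are not known exactly. Their poses are not given: they have to be found in the camera images.
- gateway: fixed wooden fence on the counter, 935 mm long, the gateway in its middle. Origin: on the counter, middle of the gateway, in the plane of the post faces that look to the robot. x: away from the robot to the shelf, y: along the fence to the robot's left, z up; yaw varies 0.13 rad. Posts 45 mm square, 171 mm high: hinge post y -140 to -185, latch post y 140 to 185, both x 0 to 45 (caps 3 mm proud)
- gate_hinge (a point): point on the gate's vertical hinge axis, 100 mm above the counter: in the gateway's frame x = 0, y = -140 mm. Fixed, axes as the gateway's. Beyond both gate posts fixed panels of green pickets, up to 158 mm high, set 6 mm behind the post faces, run out to y = -/+468 mm; the tiled shelf's edge lies 60 to 75 mm behind the fence face
- gate (a joint): angle of the gate in rad: 0 = shut, flush with the fence face, where it stops; grows as its free edge swings towards the robot (counter-clockwise from above). Starts 0.3 to 0.72 open. Slight hinge friction (about 1 N at 100 mm from the hinge); stays where it is left
- gate_face (a point): point on the gate's robot-side face, 140 mm from the hinge axis, 100 mm above the counter; turns with the gate: x into the gate, y to its free edge, z up. The face contains the hinge axis and spans 5 to 275 mm from it, 15 to 155 mm above the counter; 22 mm thick, flat top rail 125 to 155 mm high, slats below set back 5 mm. A knob stands 28 mm out at 257 mm from the hinge, 70 mm up
- button_pivot (a point): centre of the turn-button's pivot screw, 135 mm above the counter on the middle of the latch post's face: in the gateway's frame x = -14 mm, y = +162.5 mm. Fixed, axes as the gateway's. The button turns in the upright plane through this point, across the gateway's x
- turn_button (a joint): angle of the red turn-button in rad: 0 = arm straight up; 1.571 = arm level over the gate (to the gateway's -y), on the brass stop nail, where it stops; negative = leaning away from the gate. Starts -0.7 to 0.1. Stays where it is left (takes about 2 N at 50 mm from the pivot). Turned down while the gate is open, it stands in the gate's way
- button_arm (a point): middle of the turn-button's arm, 45 mm from the pivot; turns with the button: z along the arm to its tip, x as the gateway's. A red wooden bar 24 mm wide, 18 mm thick, round ends; arm 78 mm from pivot to tip, tail 24 mm the other way. Its back stands 5 mm, its front 23 mm off the faces of post and shut gate (screw head 2 mm more)
- owl1: a black burnished clay owl, 52 mm across and 88 mm high, facing its own -x; origin at the centre of its underside; loose, about 140 g; stands on the blue-tiled shelf (top 90 mm above the counter) behind the fence; to be left where it stands
- owl2: a black burnished clay owl, 52 mm across and 88 mm high, facing its own -x; origin at the centre of its underside; loose, about 140 g; stands on the blue-tiled shelf (top 90 mm above the counter) behind the fence; to be left where it stands
- owl3: a black burnished clay owl, 52 mm across and 88 mm high, facing its own -x; origin at the centre of its underside; loose, about 140 g; stands on the blue-tiled shelf (top 90 mm above the counter) behind the fence; to be left where it stands
- owl4: a black burnished clay owl, 52 mm across and 88 mm high, facing its own -x; origin at the centre of its underside; loose, about 140 g; stands on the blue-tiled shelf (top 90 mm above the counter) behind the fence; to be left where it stands
- armadillo: a brown burnished clay armadillo, 155 mm long from nose (own -x) to tail, 52 mm wide, 60 mm high; origin under its middle; loose, about 160 g; stands on the counter on the robot's side of the fence, to the left or right of the gate and outside its swing; to be left where it stands
- pot1: an ochre miniature cooking pot with two loop handles (along its own y), 64 mm across the belly, 84 mm over the handles, 48 mm high; origin at the centre of its underside; loose, about 110 g; stands on the blue-tiled shelf (top 90 mm above the counter) behind the fence; to be left where it stands
- pot2: an ochre miniature cooking pot with two loop handles (along its own y), 64 mm across the belly, 84 mm over the handles, 48 mm high; origin at the centre of its underside; loose, about 110 g; stands on the counter on the robot's side of the fence, to the left or right of the gate and outside its swing; to be left where it stands
- bell_mouth (a point): centre of the mouth of the glazed yellow clay bell, 44 mm across and 46 mm high, that hangs free from a bent iron hook in the shelf's right-hand edge, behind the fence panel on the hinge side; to be left hanging still

How it is judged:
By the outcome, as a careful person would: the job done as asked, in the order asked, and still so for the second after the job is handed in, with the robot touching nothing.
It also fails if it takes over 54 s, if anything falls off the work surface, if the arm or the gripper's body presses on something with over 40 N, if the wrist force passes 120 N, or if a joint passes its speed limit or range.

## Robot

A 6-joint arm with a two-finger parallel gripper is mounted at the origin on the work surface. World frame = base frame: x ahead of the robot, y to its left, z up, the work surface at z = 0. Lengths are in m, angles in degrees, forces in N, time in s.
With the tool pointing down it reaches from about 0.35 to 0.775 m from the base axis. Payload 5.5 kg.
Tool frame: the origin (TCP) lies on the centre line of the jaws, within the pads' length; the fingertips stand 14 mm ahead of it and the grasp point (between the pads) lies 5 mm behind it (finger_overhang is the distance from the TCP to the fingertips, in m); z points along the fingers, y is the direction in which the jaws open and shut (so a half turn about z gives the same grasp; the last joint's range is limited). The gripper opens to 85 mm and grips with 20 to 120 N. Pads are 22 mm wide; open, the fingers measure 114 mm over their backs; the gripper's body (76 mm by 85 mm) begins 54 mm behind the grasp point. The pads swing forward as they close: fully open they stand 13 mm farther back than shut.
Start: joints at [55.714, 17.945, 2.641, 74.691, 0, 82.002], TCP at [0.255, 0.516, 0.245] pointing down, gripper open.
Joint ranges: [-158.12, 158.12], [-49.38, 96.58], [-58.88, 72.47], [-126.05, 133.96], [-84.25, 85.87], [-180, 180]. Speed limits (degrees/s): [147.25, 147.25, 180, 180, 180, 180].

## Interface

Orientations are given as a 3x3 rotation matrix whose columns are the frame's x, y, z axes.
In Python, from cell import move_to, movel, goto_joints, set_gripper, hold, solve_ik, read_state, camera, MotionError, finish_job, finger_overhang gives the robot as it stands. The module is installed in compiled form; this text tells all that it offers. Calls block until the motion is done:
- move_to(position, orientation): joint-space move of the TCP to a pose.
- movel(position, rotation=None, rate=0.15): straight line of the TCP; rotation=None keeps the orientation; rate is the mean speed in m/s.
- goto_joints(angles): joint-space move.
- set_gripper(opening, f_grip=None): finger opening in m; f_grip is the grip in N (None keeps the last); returns when the fingers have stopped.
- hold(seconds).
- solve_ik(position, orientation): joint angles nearest the present ones, or None.
- read_state(): the state.
- camera(name): name is "scene" or "top" or "wrist"; returns a dict with "color" (420x560x3 uint8, blue, green, red), "z_map" (420x560 float32, m along the optical axis (not along the pixel's ray), 0 where there is no reading), "fx", "fy", "cx", "cy" (pixels), "rvec" (rotation vector, rad) and "tvec" (3), from world to camera coordinates, as OpenCV has them. Camera axes: x right, y down, z forward; pixel columns grow to the right and rows downward; lengths in m; the calibration is good to about 2 mm. The wrist camera is an equidistant fisheye: a pixel r from the principal point sees the ray r / f radians off the axis. A picture is of the moment at which its call begins.
A pose or a line that the arm cannot do raises MotionError and nothing moves.
- finish_job(): hands the job in, once; it reports no verdict.
The state is a dict: "clock": time; "joints": joint angles; "dq": joint speeds; "effort": joint torques, N m; "tool_pos": TCP position; "ee_rot": TCP orientation; "ft_force": force on the tool from outside, world axes, zero at the start; "wrist_torque": the same for the moment, N m; "finger_gap": finger opening in m.
Only numpy, scipy, OpenCV 4.12 (cv2) and the standard library are available. Lean on these libraries where they do the work, as an engineer would, in place of code of your own. Each camera call takes 0.05 s, during which the arm holds its last target.

## Working session

There is one attempt and no reset: what is moved stays moved. The work goes in short steps, each a Python script; the robot and the scene stay as the last script left them, time stands still between calls to the robot, and variables do not carry over. Pictures are saved under pics/ and viewed, and the job is handed in when it is done.

```bash
mkdir -p pics; python3 - <<'E'
from cell import *
import cv2,numpy as np,pickle
d={}
for n in ["scene","top"]:
    c=camera(n); d[n]=c; cv2.imwrite(f"pics/{n}0.png",c["color"])
    print(n,c["fx"],c["cx"],c["cy"],c["rvec"],c["tvec"])
pickle.dump(d,open("cams0.pkl","wb"))
s=read_state();print(s["clock"],s["tool_pos"],s["ee_rot"],s["finger_gap"],finger_overhang)
E
```

```text
scene 398.4656814174101 281.72942398899227 205.83791835697735 [ 2.15753357  1.43205644 -0.46619331] [-0.20870532 -0.35339326  1.326699  ]
top 454.2300957070891 278.3048871164786 207.57225884873776 [ 2.19650774 -2.15588079  0.11113241] [0.00964979 0.56925197 1.26116768]
0.1 [0.25439623 0.51517166 0.24449615] [[-8.96584285e-01  4.42872090e-01 -9.65614606e-04]
 [ 4.42873060e-01  8.96583316e-01 -1.34513099e-03]
 [ 2.70032975e-04 -1.63366800e-03 -9.99998629e-01]] 0.08541394426319038 0.014
```

View pics/scene0.png

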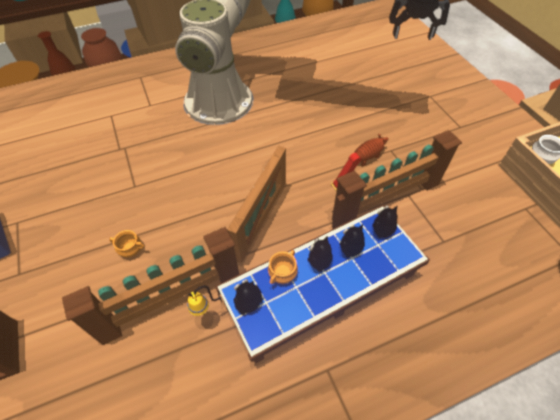

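View pics/top0.png

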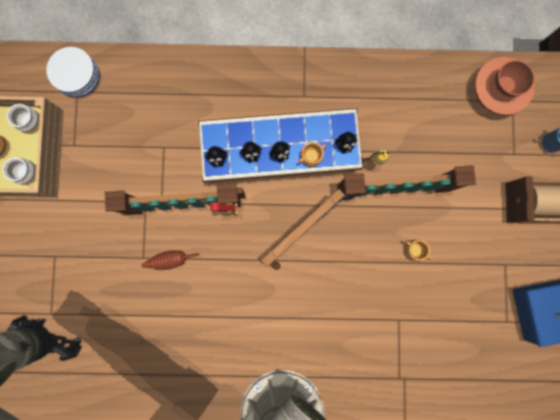

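The gate stands well open in the top view, from its hinge at about (352,190) to its free edge at (268,262). The button is at (225,208) by the left post, the armadillo at (168,260) and pot2 at (418,250). I'll enlarge crops to measure.

```bash
cat > h.py <<'E'
import numpy as np,cv2,pickle
def ray(c,u,v):
    R=cv2.Rodrigues(np.array(c["rvec"]))[0];t=np.array(c["tvec"]).ravel()
    d=R.T@np.array([(u-c["cx"])/c["fx"],(v-c["cy"])/c["fy"],1.]);o=-R.T@t
    return o,d
def atz(c,u,v,z):
    o,d=ray(c,u,v);return o+d*(z-o[2])/d[2]
def dep(c,u,v):
    o,d=ray(c,u,v);return o+d*c["z_map"][int(round(v)),int(round(u))]
def proj(c,P):
    return cv2.projectPoints(np.array(P,float).reshape(-1,1,3),np.array(c["rvec"]),np.array(c["tvec"]),np.array([[c["fx"],0,c["cx"]],[0,c["fy"],c["cy"]],[0,0,1]]),None)[0].reshape(-1,2)
def cloud(c):
    R=cv2.Rodrigues(np.array(c["rvec"]))[0];t=np.array(c["tvec"]).ravel()
    z=c["z_map"];v,u=np.mgrid[:z.shape[0],:z.shape[1]]
    P=np.stack([(u-c["cx"])/c["fx"]*z,(v-c["cy"])/c["fy"]*z,z],-1)
    return (P-t)@R
E
python3 - <<'E'
from h import *
d=pickle.load(open("cams0.pkl","rb"));c=d["top"]
im=c["color"]
cv2.imwrite("pics/t1.png",cv2.resize(im[170:290,90:290],None,fx=4,fy=4,interpolation=cv2.INTER_CUBIC))
cv2.imwrite("pics/t2.png",cv2.resize(im[150:270,290:490],None,fx=4,fy=4,interpolation=cv2.INTER_CUBIC))
s=d["scene"]["color"]
cv2.imwrite("pics/s1.png",cv2.resize(s[120:270,200:400],None,fx=4,fy=4,interpolation=cv2.INTER_CUBIC))
P=cloud(c)
for (u,v) in [(117,202),(228,193),(354,184),(464,176),(310,222),(280,252),(230,208),(168,260),(418,250)]: print(u,v,P[v,u].round(4))
E
```

```text
117 202 [0.5616 0.4267 0.171 ]
228 193 [0.5899 0.1488 0.1701]
354 184 [ 0.6191 -0.1697  0.1695]
464 176 [ 0.6445 -0.4484  0.1733]
310 222 [ 0.5212 -0.06    0.159 ]
280 252 [0.444  0.0148 0.1556]
230 208 [0.5538 0.1447 0.1502]
168 260 [0.4165 0.3187 0.0597]
418 250 [ 0.4566 -0.3834  0.0019]
```

View pics/t1.png

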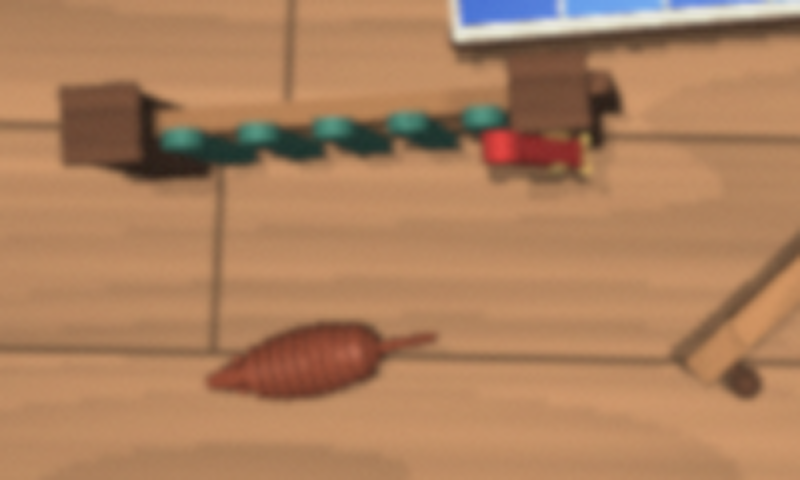

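View pics/t2.png

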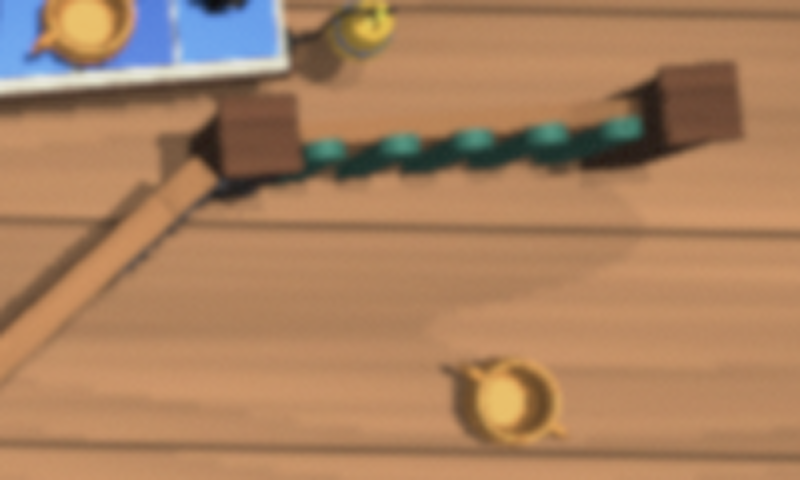

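View pics/s1.png

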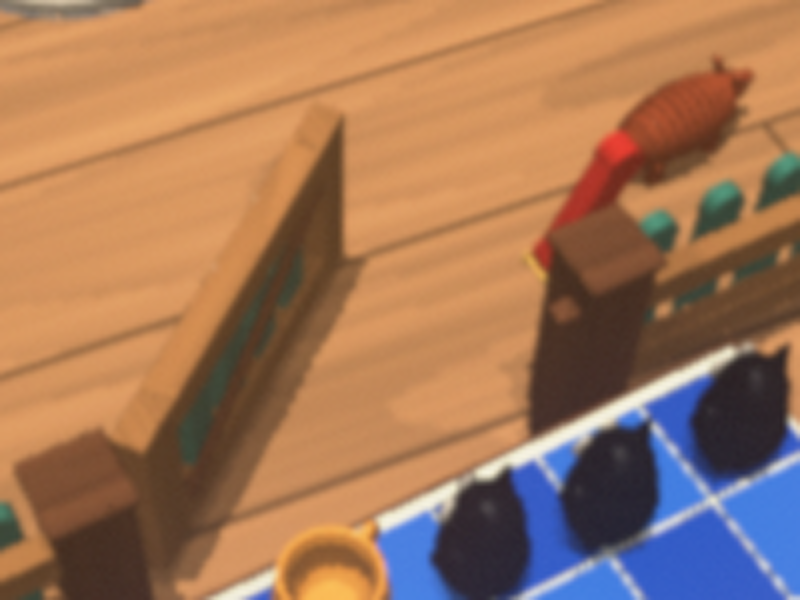

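```bash
python3 - <<'E'
from h import *
d=pickle.load(open("cams0.pkl","rb"));c=d["top"]
P=cloud(c)
m=((P[...,2]>0.163)&(P[...,2]<0.185)&(P[...,0]>.5)&(P[...,0]<.72)).astype(np.uint8)
n,l,st,ce=cv2.connectedComponentsWithStats(m)
for i in range(1,n):
    if st[i,4]>60:
        Q=P[l==i]; print(st[i],Q.mean(0).round(4),Q.min(0).round(4),Q.max(0).round(4))
def px(x,y,u0,v0): return ((x+.5)/4-.5+u0,(y+.5)/4-.5+v0)
for nm,pts,o in [("L",[(60,90),(135,83),(140,160),(63,163)],(90,170)),("H",[(217,97),(297,95),(301,172),(222,178)],(290,150)),("R",[(658,68),(737,62),(743,135),(665,140)],(290,150)),("latchback",[(508,57),(585,50)],(90,170))]:
    Q=np.array([atz(c,*px(*p,*o),.171) for p in pts]); print(nm,Q.mean(0).round(4)); print(Q[:,:2].round(4).tolist())
# gate top rail
m=(P[...,2]>0.148)&(P[...,2]<0.164)&(P[...,0]>.40)&(P[...,0]<.60)&(P[...,1]<.06)&(P[...,1]>-.15)
Q=P[m][:,:2]; print(len(Q),cv2.minAreaRect(Q.astype(np.float32)))
print("button pts")
im=c["color"].astype(int);red=(im[...,2]>150)&(im[...,1]<60)&(P[...,0]>.5)&(P[...,0]<.6)
B=P[red];print(len(B),B.min(0),B.max(0))
s=d["scene"];PS=cloud(s);im=s["color"].astype(int);red=(im[...,2]>130)&(im[...,1]<55)&(im[...,0]<60)
ys,xs=np.where(red);print(len(ys));B=PS[red];k=(B[:,0]>.5)&(B[:,0]<.6);B=B[k];print(len(B));print(B[::8].round(3))
E
```

```text
[274 143  13  11  93] [0.7096 0.0192 0.168 ] [0.6957 0.0044 0.1633] [0.7198 0.0349 0.178 ]
[243 144  14  10 100] [0.707  0.0971 0.1679] [0.6949 0.0806 0.163 ] [0.7181 0.1142 0.1804]
[207 147  15  12 104] [0.6949 0.1881 0.1677] [0.6796 0.1703 0.1632] [0.7085 0.2053 0.1768]
[454 165  22  21 400] [ 0.6469 -0.4514  0.1712] [ 0.6212 -0.4782  0.1639] [ 0.6742 -0.4248  0.1766]
[344 173  22  21 403] [ 0.6209 -0.1709  0.1714] [ 0.595  -0.1977  0.1631] [ 0.648  -0.1439  0.1771]
[217 182  21  22 402] [0.5912 0.1516 0.1712] [0.5628 0.1257 0.1637] [0.6185 0.1773 0.1834]
[105 190  21  22 417] [0.565  0.4323 0.1709] [0.5383 0.4062 0.1631] [0.5929 0.4585 0.178 ]
L [0.565  0.4332 0.171 ]
[[0.586, 0.4591], [0.5913, 0.4122], [0.5427, 0.4067], [0.5399, 0.4547]]
H [ 0.6202 -0.1705  0.171 ]
[[0.6443, -0.1436], [0.6466, -0.1945], [0.5974, -0.197], [0.5926, -0.147]]
R [ 0.6477 -0.4515  0.171 ]
[[0.6686, -0.4246], [0.6734, -0.4752], [0.6265, -0.478], [0.6223, -0.4282]]
latchback [0.6151 0.1539 0.171 ]
[[0.6124, 0.1781], [0.6179, 0.1297]]
902 ((0.5079532861709595, -0.04165729880332947), (0.021989604458212852, 0.2675633430480957), 43.59550857543945)
button pts
16 [0.5452339  0.16657166 0.20146776] [0.56064576 0.18626759 0.21009635]
90
90
[[0.562 0.176 0.205]
 [0.557 0.164 0.198]
 [0.564 0.168 0.201]
 [0.559 0.161 0.192]
 [0.554 0.156 0.182]
 [0.563 0.158 0.187]
 [0.561 0.162 0.18 ]
 [0.559 0.154 0.174]
 [0.563 0.154 0.175]
 [0.559 0.15  0.165]
 [0.56  0.144 0.163]
 [0.561 0.132 0.133]]
```

Fence fit: yaw is about 0.092 rad and the gate is open about 0.668 rad. The button leans about -0.4 rad away from the gate. Next I check IK along the planned path.

```bash
cat >> h.py <<'E'
yaw=.0924
O=np.array([.5836,-.0117,0])
def Rz(a): return np.array([[np.cos(a),-np.sin(a),0],[np.sin(a),np.cos(a),0],[0,0,1.]])
G=Rz(yaw)
def gw(x,y,z): return O+G@np.array([x,y,z])
# tool down; tool x along s*(dir a)
def down(a,s=-1): return Rz(a)@np.array([[s,0,0],[0,-s,0],[0,0,-1.]])
def gatept(th,r,off,z):  # off: distance in front of face (robot side)
    return gw(0,-.14,0)+Rz(yaw+th)@np.array([-off,r,z])
E
python3 - <<'E'
from h import *
from cell import *
for s in (1,-1):
    for P,a in [((.36,.1,.26),yaw+.66),(gatept(.668,.2,.04,.25),yaw+.668),(gatept(.668,.2,.02,.146),yaw+.668),(gatept(0,.2,.011,.146),yaw),(gw(-.02,.24,.26),yaw),(gw(-.02,.24,.19),yaw),(gw(-.02,.1,.16),yaw)]:
        q=solve_ik(P,down(a,s)); print(s,np.round(P,3),None if q is None else np.round(q,1))
# overlay check
d=pickle.load(open("cams0.pkl","rb"))
for n in ("scene","top"):
    c=d[n];im=cv2.resize(c["color"],None,fx=1,fy=1)
    def pl(pts,col):
        p=proj(c,pts); cv2.polylines(im,[np.round(p*8).astype(np.int32)],False,col,1,cv2.LINE_AA,3)
    pl([gatept(.668,.005,0,.155),gatept(.668,.275,0,.155),gatept(.668,.275,0,.015),gatept(.668,.275,-.022,.015),gatept(.668,.275,-.022,.155),gatept(.668,.005,-.022,.155)],(255,255,0))
    pl([gw(0,-.14,0),gw(0,-.14,.171),gw(0,-.185,.171),gw(.045,-.185,.171),gw(.045,-.14,.171)],(255,0,255))
    pl([gw(0,.14,0),gw(0,.14,.171),gw(0,.185,.171),gw(.045,.185,.171),gw(.045,.14,.171)],(255,0,255))
    for f,col in ((-.4,(0,255,0)),(-.55,(255,255,255))): pl([gw(-.023,.1625-r*np.sin(f),.135+r*np.cos(f)) for r in (0,.078)],col)
    x0,y0=(200,120) if n=="scene" else (200,150)
    cv2.imwrite(f"pics/ov_{n}.png",cv2.resize(im[y0:y0+150,x0:x0+200],None,fx=4,fy=4,interpolation=cv2.INTER_CUBIC))
E
```

```text
1 [0.36 0.1  0.26] [  3.2  -4.8 -21.3  73.5   0.  140.1]
1 [ 0.43  -0.034  0.25 ] [-15.2   1.9 -16.3  71.9   0.  121.2]
1 [ 0.444 -0.02   0.146] [-12.9   7.  -25.8  57.2   0.  123.5]
1 [0.567 0.047 0.146] [ -3.3  20.   -8.7  61.3   0.  171.4]
1 [0.542 0.225 0.26 ] [  14.8   19.1    6.3   77.2    0.  -170.5]
1 [0.542 0.225 0.19 ] [  14.8   20.4   -1.7   67.9    0.  -170.5]
1 [0.554 0.086 0.16 ] [  0.6  18.6  -8.6  62.8   0.  175.3]
-1 [0.36 0.1  0.26] [  3.2  -4.8 -21.3  73.5   0.  -39.9]
-1 [ 0.43  -0.034  0.25 ] [-15.2   1.9 -16.3  71.9   0.  -58.8]
-1 [ 0.444 -0.02   0.146] [-12.9   7.  -25.8  57.2   0.  -56.5]
-1 [0.567 0.047 0.146] [-3.3 20.  -8.7 61.3  0.  -8.6]
-1 [0.542 0.225 0.26 ] [14.8 19.1  6.3 77.2  0.   9.5]
-1 [0.542 0.225 0.19 ] [14.8 20.4 -1.7 67.9  0.   9.5]
-1 [0.554 0.086 0.16 ] [ 0.6 18.6 -8.6 62.8  0.  -4.7]
```

View pics/ov_scene.png

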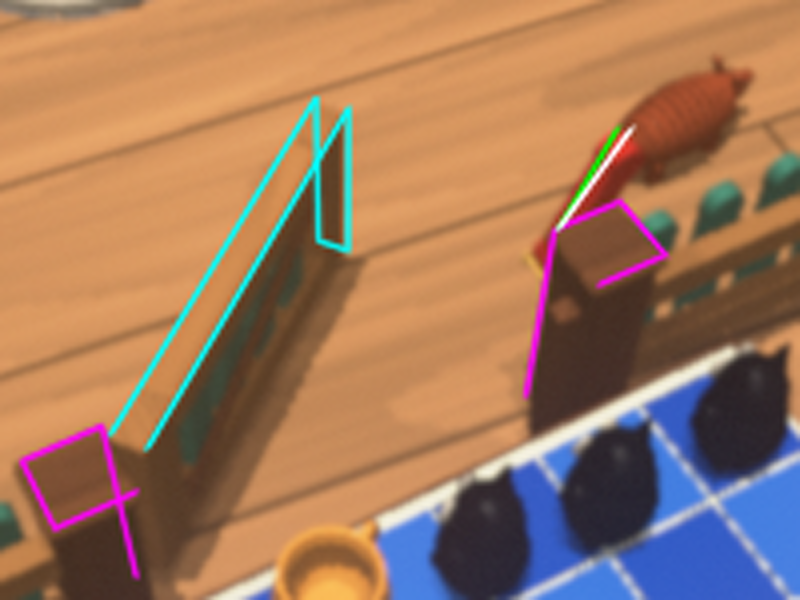

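View pics/ov_top.png

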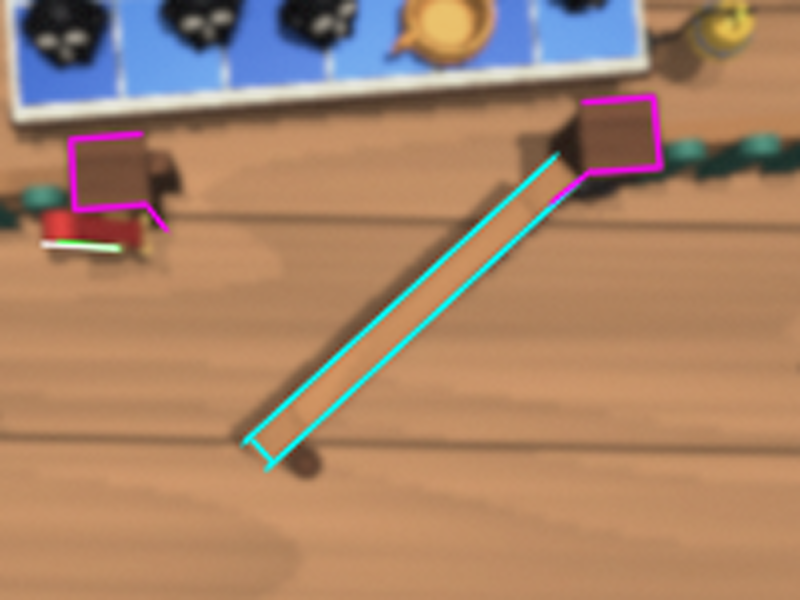

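The overlay fits within 2 or 3 mm in both views: the gate outline is cyan, the posts are magenta, and the button lies along the green/white lines. Next I close the fingers and approach the gate.

```bash
python3 - <<'E'
from h import *
from cell import *
move_to([.36,.1,.26],down(yaw+.668)); set_gripper(0.0,20)
move_to(gatept(.668,.2,.035,.22),down(yaw+.668))
movel(gatept(.668,.2,.03,.146),rate=.12)
s=read_state();print(s["clock"],s["tool_pos"],s["ft_force"],s["finger_gap"])
for n in("scene","top"):
    c=camera(n);x0,y0=(200,120) if n=="scene" else (180,150)
    cv2.imwrite(f"pics/a_{n}.png",cv2.resize(c["color"][y0:y0+150,x0:x0+200],None,fx=4,fy=4,interpolation=cv2.INTER_CUBIC))
E
```

```text
4.15 [ 0.43731217 -0.02650798  0.14674736] [0.27121098 0.39693865 0.20712822] -0.0005303996536416033
```

View pics/a_scene.png

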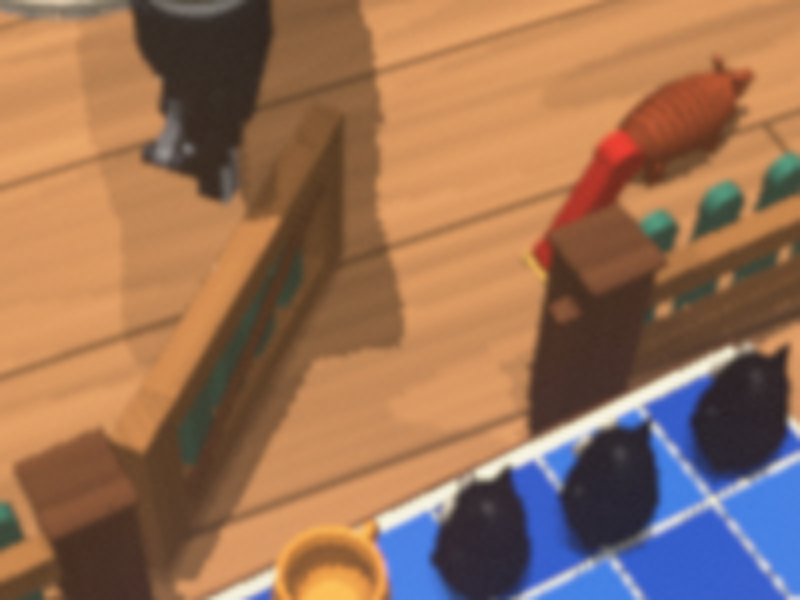

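View pics/a_top.png

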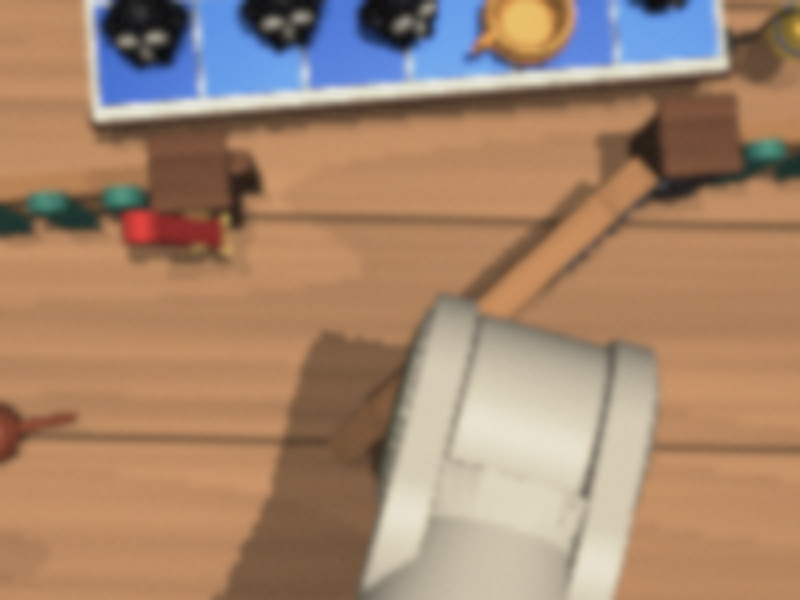

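The fingers look spread, at (155,150) and (220,190), although the gap reads about 0. I'll check with the wrist camera and a projection.

```bash
python3 - <<'E'
from h import *
from cell import *
s=read_state();R=np.array(s["ee_rot"]);t=np.array(s["tool_pos"])
c=camera("scene")
print([((proj(c,t+R@np.array(o))-[200,120])*4).round(0).tolist() for o in [(0,0,.014),(0,.0145,.014),(0,-.0145,.014),(0,.04,-.05),(0,-.04,-.05)]])
im=c["color"][100:190,200:320];cv2.imwrite("pics/a2.png",cv2.resize(im,None,fx=6,fy=6,interpolation=cv2.INTER_CUBIC))
w=camera("wrist");cv2.imwrite("pics/w1.png",w["color"])
E
```

```text
[[[221.0, 190.0]], [[231.0, 173.0]], [[210.0, 206.0]], [[244.0, 71.0]], [[183.0, 164.0]]]
```

View pics/a2.png

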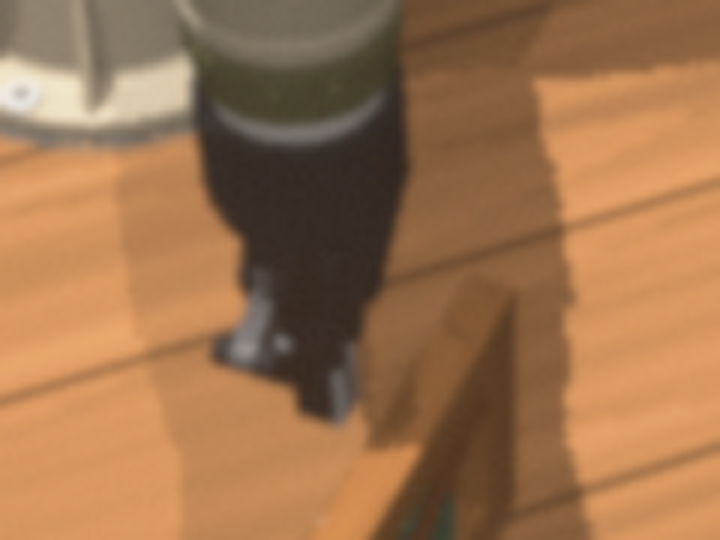

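View pics/w1.png

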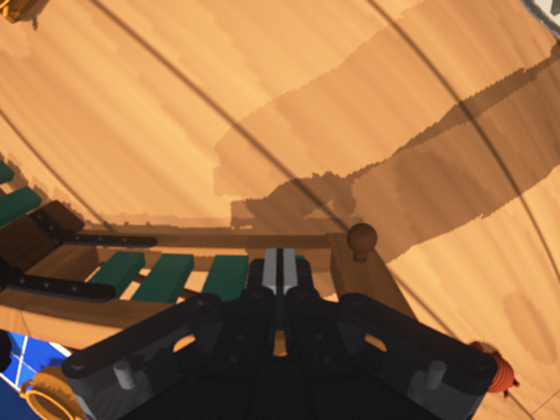

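The fingers are closed. The silver tips are at (280,270) in the wrist view, and the outer blob is the side linkage, about 100 mm above the tip, so it clears. Now the gentle push along the arc.

```bash
python3 - <<'E'
from h import *
from cell import *
off=.011
def fn(th):
    s=read_state(); f=np.array(s["ft_force"]); return s["clock"],-(f@(Rz(yaw+th)[:,0])),s["tool_pos"]
movel(gatept(.668,.2,.013,.146),rate=.04); print(fn(.668))
for th in np.arange(.62,.06,-.08):
    movel(gatept(th,.2,off,.146),down(yaw+th),rate=.05); a=fn(th);print(round(th,3),round(a[0],2),round(a[1],2))
print(a[2])
c=camera("top");cv2.imwrite("pics/b_top.png",cv2.resize(c["color"][150:300,180:380],None,fx=4,fy=4,interpolation=cv2.INTER_CUBIC))
E
```

```text
(4.925, np.float64(-0.5511459039385169), array([ 0.44922288, -0.01496103,  0.14584021]))
0.62 5.31 -0.46
0.54 5.78 0.35
0.46 6.24 -0.44
0.38 6.71 1.04
0.3 7.17 1.05
0.22 7.64 0.47
0.14 8.11 0.36
0.06 8.57 -0.14
[0.55501913 0.04485761 0.14591857]
```

View pics/b_top.png

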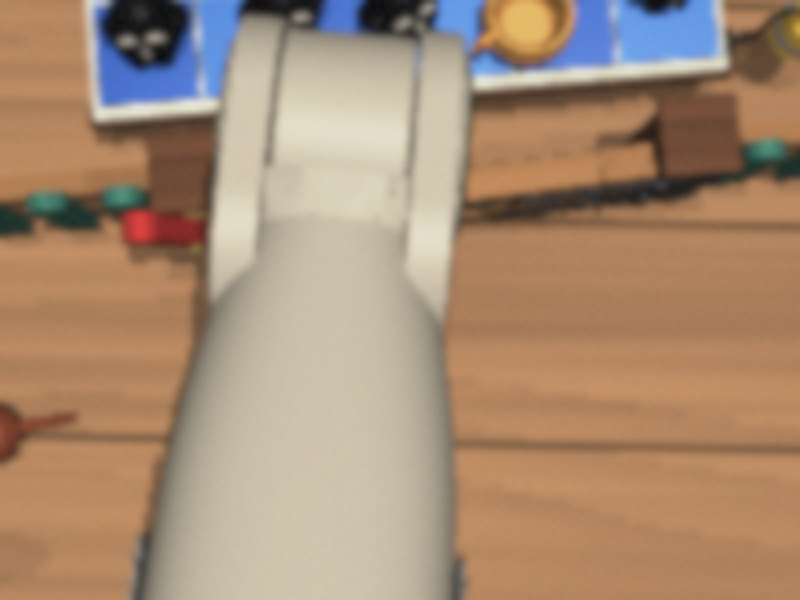

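The gate is following: its rail now runs almost in line with the fence, around (480–650, 205–150). I'll close the last bit in small slow steps, watching the force.

```bash
python3 - <<'E'
from h import *
from cell import *
off=.011
n=0
for x in np.arange(-.0215,.012,.0015):
    th=max(0,-(x+off)/.2)
    movel(gw(x,.06,.146),down(yaw+th),rate=.02)
    s=read_state(); f=-(np.array(s["ft_force"])@G[:,0]); tx=(np.array(s["tool_pos"])-O)@G[:,0]
    print(round(x,4),round(tx,4),round(f,2),round(s["clock"],2))
    if f>5: break
E
```

```text
-0.0215 -0.0216 0.72 8.88
-0.02 -0.0199 -0.34 9.12
-0.0185 -0.0183 0.52 9.38
-0.017 -0.0168 -0.58 9.62
-0.0155 -0.0154 -0.41 9.88
-0.014 -0.0139 -0.55 10.12
-0.0125 -0.0123 -0.67 10.38
-0.011 -0.0108 -0.45 10.62
-0.0095 -0.0103 4.44 10.88
-0.008 -0.0102 8.5 11.12
```

The stop shows clearly at x ≈ -10 mm, where the force rises to 8 N. I back off and look.

```bash
python3 - <<'E'
from h import *
from cell import *
movel(gw(-.05,.06,.146),rate=.08)
movel(gw(-.06,.06,.26),rate=.25)
move_to(gw(-.06,.27,.27),down(yaw))
print(read_state()["clock"])
for n in("scene","top"):
    c=camera(n);x0,y0=(200,120) if n=="scene" else (180,140)
    cv2.imwrite(f"pics/c_{n}.png",cv2.resize(c["color"][y0:y0+150,x0:x0+200],None,fx=4,fy=4,interpolation=cv2.INTER_CUBIC))
    if n=="top":
        P=cloud(c)
        # gate top in gateway frame
        L=(P-O)@G
        m=(abs(L[...,2]-.155)<.007)&(abs(L[...,1])<.13)&(abs(L[...,0]-.011)<.03)
        Q=L[m];print(len(Q))
        for a,b in((-.12,-.06),(-.06,0),(0,.05),(.05,.1),(.1,.13)):
            k=Q[(Q[:,1]>a)&(Q[:,1]<b)]
            if len(k):print(a,k[:,0].mean().round(4),len(k))
E
```

```text
13.2583
880
-0.12 0.011 201
-0.06 0.0111 205
0 0.011 170
0.05 0.0112 169
0.1 0.0108 102
```

View pics/c_scene.png

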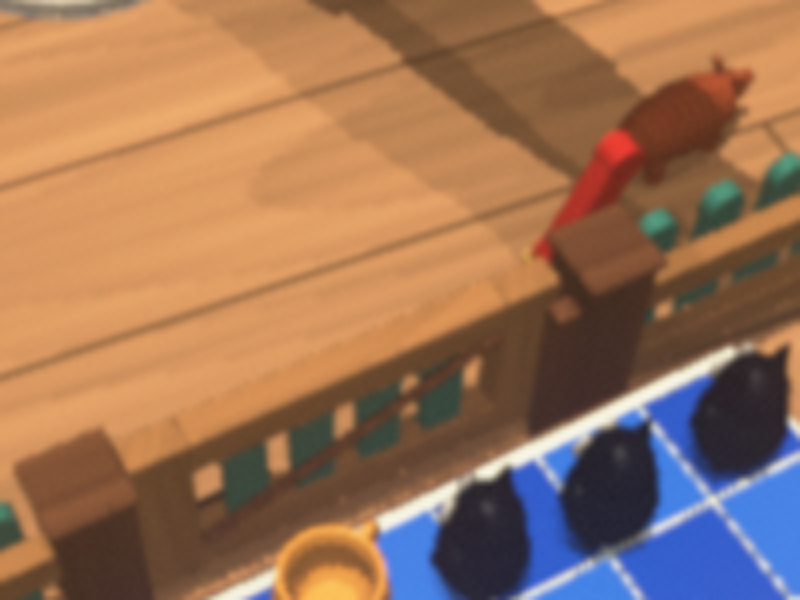

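View pics/c_top.png

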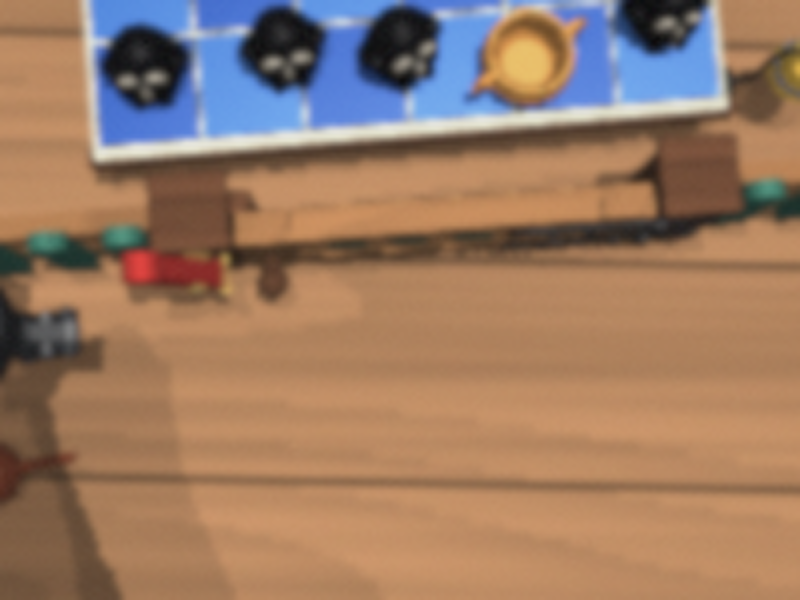

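The gate is flush: its rail centre measures 11 mm behind the face along its whole length, and the toys are unmoved. Now the button: sweep from its left side, then follow its arc.

```bash
python3 - <<'E'
from h import *
from cell import *
D=down(yaw)
def st(tag):
    s=read_state(); f=np.array(s["ft_force"])@G; L=(np.array(s["tool_pos"])-O)@G
    print(tag,L.round(4),f.round(2),round(s["clock"],2)); return f
X=-.021
movel(gw(X,.26,.25),D,rate=.25); movel(gw(X,.25,.189),rate=.15); st("start")
movel(gw(X,.22,.189),rate=.08); st("a")
for y in (.205,.189): movel(gw(X,y,.189),rate=.05); st("b")
for ph in np.arange(.15,.95,.15):
    r=.040+.015*ph/1.571
    s=r*np.sin(ph)-.012*np.cos(ph); z=.135+r*np.cos(ph)+.012*np.sin(ph)
    movel(gw(X,.1625-s+.0145,z+.014),rate=.05); f=st(round(ph,2))
    if np.linalg.norm(f)>15: break
for n in("scene","top"):
    c=camera(n);x0,y0=(200,120) if n=="scene" else (180,140)
    cv2.imwrite(f"pics/d_{n}.png",cv2.resize(c["color"][y0:y0+150,x0:x0+200],None,fx=4,fy=4,interpolation=cv2.INTER_CUBIC))
E
```

```text
start [-0.0211  0.25    0.19  ] [ 0.03  0.38 -0.09] 14.25
a [-0.0208  0.2194  0.1893] [ 1.06  0.56 -0.97] 14.78
b [-0.0211  0.2045  0.1889] [ 0.4  -0.63 -0.93] 15.22
b [-0.0212  0.1883  0.1888] [ 0.19 -0.57 -0.14] 15.69
0.15 [-0.0209  0.1823  0.1919] [ 0.76 -0.24 -0.72] 15.98
0.3 [-0.0209  0.1753  0.1936] [1.16 0.44 0.31] 16.27
0.45 [-0.021   0.168   0.1942] [ 0.   -0.54 -0.39] 16.57
0.6 [-0.021   0.1605  0.1935] [-0.21  0.15 -0.16] 16.87
0.75 [-0.021   0.1531  0.1916] [ 0.35  0.01 -0.02] 17.17
0.9 [-0.0211  0.1459  0.1884] [-0.1   1.15 -0.24] 17.48
```

View pics/d_scene.png

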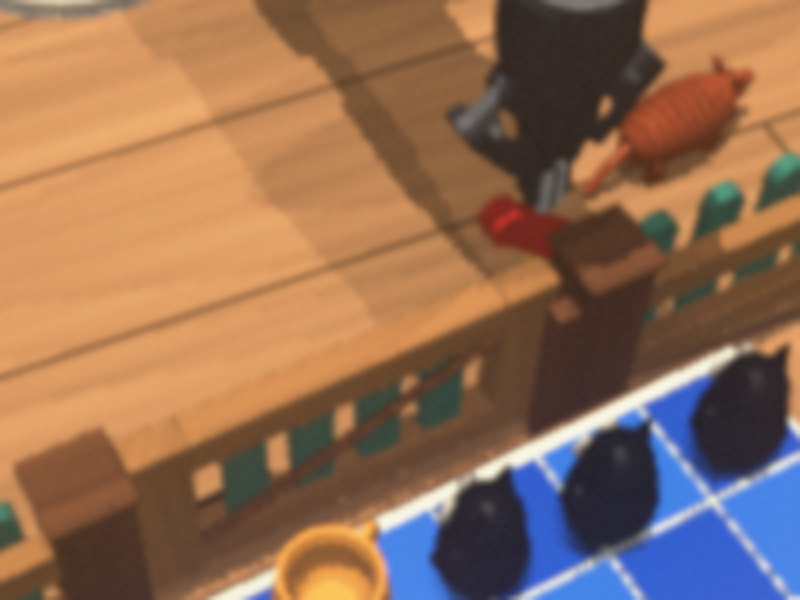

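The red arm is following the fingertip. It is now past upright toward the gate, with its tip at (500,220). I continue along the arc.

```bash
python3 - <<'E'
from h import *
from cell import *
def st(tag):
    s=read_state(); f=np.array(s["ft_force"])@G; L=(np.array(s["tool_pos"])-O)@G
    print(tag,L.round(4),f.round(2),round(s["clock"],2)); return f
X=-.021
for ph in (1.05,1.2,1.35,1.47):
    r=.040+.015*ph/1.571
    s=r*np.sin(ph)-.012*np.cos(ph); z=.135+r*np.cos(ph)+.012*np.sin(ph)
    movel(gw(X,.1625-s+.0145,z+.014),rate=.05); f=st(round(ph,2))
    if np.linalg.norm(f)>15: break
y=.1625-.055+.0145
for z in np.arange(.150,.138,-.001):
    movel(gw(X,y,z+.014),rate=.02); f=st(round(z,4))
    if f[2]>9: break
E
```

```text
1.05 [-0.021   0.1391  0.1841] [ 0.19 -0.16 -0.43] 17.88
1.2 [-0.0211  0.1329  0.1785] [ 0.72 -0.28  0.35] 18.2
1.35 [-0.0212  0.1276  0.1719] [-0.08  0.67  0.18] 18.52
1.47 [-0.0212  0.1241  0.166 ] [ 0.61 -0.06  0.15] 18.81
0.15 [-0.0211  0.1218  0.1639] [ 0.69 -0.21 -0.58] 19.12
0.149 [-0.021   0.1219  0.163 ] [-0.03 -0.21  0.35] 19.38
0.148 [-0.0209  0.1219  0.162 ] [ 0.52 -1.27  1.05] 19.62
0.147 [-0.0208  0.122   0.161 ] [ 0.02 -1.18  1.84] 19.88
0.146 [-0.0208  0.1219  0.1608] [-1.1  -0.6   7.42] 20.12
0.145 [-0.0207  0.1219  0.1606] [-3.32 -2.49 11.39] 20.38
```

The arm is firmly on the stop: the fingertip halts at z ≈ 0.1467, where the level arm's top should be at 0.147, with 11 N. I lift straight off and check.

```bash
python3 - <<'E'
from h import *
from cell import *
X=-.021;y=.122
movel(gw(X,y,.175),rate=.05); movel(gw(X-.02,y,.27),rate=.2)
move_to([.33,.30,.30],down(yaw))
hold(.3); s=read_state();print(s["clock"],s["ft_force"])
for n in("scene","top"):
    c=camera(n);x0,y0=(200,120) if n=="scene" else (180,140)
    cv2.imwrite(f"pics/e_{n}.png",cv2.resize(c["color"][y0:y0+150,x0:x0+200],None,fx=4,fy=4,interpolation=cv2.INTER_CUBIC))
    cv2.imwrite(f"pics/ef_{n}.png",c["color"])
    P=cloud(c);L=(P-O)@G;im=c["color"].astype(int)
    if n=="top":
        m=(abs(L[...,2]-.155)<.007)&(abs(L[...,1])<.13)&(abs(L[...,0]-.011)<.03);Q=L[m]
        print([Q[(Q[:,1]>a)&(Q[:,1]<b)][:,0].mean().round(4) for a,b in((-.12,-.06),(-.06,0),(0,.05),(.05,.1),(.1,.13))])
        m=(im[...,2]>110)&(im[...,1]<70)&(im[...,0]<70)&(abs(L[...,0]+.014)<.012)&(L[...,2]>.13);Q=L[m]
        print("button top z by y",[(a,Q[(Q[:,1]>a)&(Q[:,1]<a+.015)][:,2].mean().round(4)) for a in (.09,.105,.12,.135,.15,.165)])
        d0=pickle.load(open("cams0.pkl","rb"))["top"]
        D=np.abs(d0["color"].astype(int)-im).sum(2)
        for nm,(u,v) in dict(owl1=(216,157),owl2=(250,153),owl3=(281,152),pot1=(312,154),owl4=(346,143),bell=(381,157),arma=(168,260),pot2=(418,250)).items():
            print(nm,D[v-10:v+10,u-10:u+10].mean().round(1), np.abs(d0["z_map"]-c["z_map"])[v-6:v+6,u-6:u+6].mean().round(4))
E
```

```text
22.8667 [ 0.13580081  0.36355525 -0.4449251 ]
[np.float64(0.0111), np.float64(0.011), np.float64(0.011), np.float64(0.0102), np.float64(0.0063)]
button top z by y [(0.09, np.float64(0.1464)), (0.105, np.float64(0.1432)), (0.12, np.float64(0.1459)), (0.135, np.float64(0.1472)), (0.15, np.float64(0.1447)), (0.165, np.float64(0.1465))]
owl1 7.4 0.0184
owl2 7.3 0.0023
owl3 7.9 0.0106
pot1 11.6 0.0199
owl4 7.5 0.0023
bell 10.7 0.0108
arma 9.2 0.0376
pot2 10.9 0.0029
```

View pics/e_scene.png

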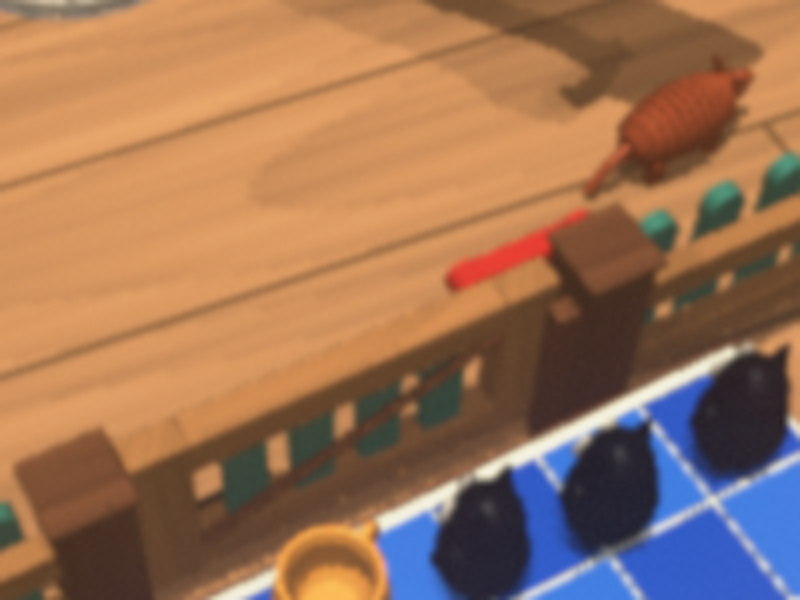

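View pics/ef_top.png

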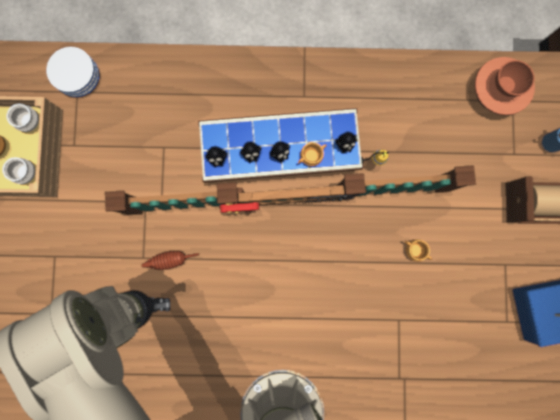

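The button lies level across the gate, at (220–258, 208) in the top view. The gate is flush and every toy is at the same pixels as before. The hand is clear, so I hand the job in.

```bash
python3 -c "
from cell import *
print(finish_job(), read_state()['clock'])"
```

```text
the job is handed in; nothing more can be done
the job is handed in; nothing more can be done
```

I shut the gate and turned the red button level onto its stop nail, then took the hand away and handed the job in at about 23 s of the 54 s allowed.

- **Gate:** I pushed it shut with the closed fingertips along its arc at about 5 cm/s, slowing to about 2 cm/s for the last 2 cm. The stop showed as a clear force rise to 8.5 N. Afterwards the gate's rail measured 11 mm behind the fence face along its length, which is flush. In the last check the two sections nearest the latch read 10 and 6 mm. I put that down to points from the red button lying in front of the rail, because all sections read 11 mm before the button was turned.
- **Button:** I pushed it over from its left side and pressed it down until it met the nail at 11 N. The fingertip stopped at z = 0.1467 m, against 0.147 m expected for a level arm. The final depth readings along the button's top are level within noise, 0.143 to 0.147 m.
- **Toys and bell:** In the colour pictures the owls, pots, armadillo and bell look the same before and after. Some depth differences at the toys were larger, up to 38 mm at the armadillo. I took these for missing depth readings, since the colour pictures show no movement, but did not check further.

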